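# Pack out a controller in its press jig and hold the pressure plate down

## Task

Close up the press jig on the small black controller: first slide the yellow spacer, standing on its foot, all the way down into the one gap beside the controller that is wide enough for it, about midway along, and let it go there; do not force it at the narrow gap. Then take the orange pressure plate by its handle, lay it centred and square across the jig's two sprung pads over the controller, and press it down until it sits flush on the controller and bears firmly on it. Finish while still pressing it down like that; leave the valve, the jar and the screwdriver where they are.

Things in the scene. Friction and masses are not known exactly. Their poses are not given: they have to be found in the camera images.
- jig: fixed aluminium base plate, 140 (x) x 136 (y) x 20 mm, flat on the bench; origin at the centre of its underside, so its top face (the jig floor) is at z = 20 mm. The controller lies on its middle, long side along x; a blue cheek block stands on it on either side (+y and -y) of the controller, and a sprung pad in front of (-x) and behind (+x) the controller. Place and yaw vary.
- lift (a joint): the jig's two sprung pads, moving together: 0 = up, growing as pressed down, m (limit 0.010). Each 12 (x) x 40 (y) mm, 52 mm in front of or behind the jig's centre; tops 47 mm above the bench when up, 7 mm over the controller's top. They hold the plate up and rise again when let go. About 9 N of push just brings the plate down to the controller; 12 to 25 N makes it bear firmly.
- slim_cheek: the slim blue cheek block, 80 (x) x 10 (y) x 22 mm, fixed on the jig floor, top 42 mm above the bench; origin at the centre of its underside, axes parallel to the jig's, its centre 51 mm to the jig's +y or -y side (which side varies). The gap between its inner face and the controller is the wide one: 15 mm wide, 20 mm deep, its middle 38.5 mm from the jig's centre towards this cheek.
- wide_cheek: the thick blue cheek block, 80 (x) x 30 (y) x 22 mm, fixed on the jig's other side, likewise 51 mm from the jig's centre; its gap to the controller is only 5 mm, too narrow for the spacer.
- controller: flat black vented controller case, 88 (x) x 62 (y) x 20 mm, 0.13 kg, loose on the jig floor, its solid centred on the jig; origin at the underside, 1 mm to -x of its centre; top 40 mm above the bench.
- spacer: yellow plastic spacer, standing upright: foot block 50 (x) x 11 (y) x 20 mm, its lowest 5 mm stepped in to 46 x 7 mm, with a finger tab 26 (x) x 11 (y) mm above it up to 64 mm; origin at the centre of its underside. Same both ways round. 0.06 kg.
- spacer_grip (a point): point in the middle of the spacer's tab, 50 mm above the spacer's underside; grip here across y (11 mm).
- spacer_stand: low fixed black stand, 70 (x) x 44 (y) x 16 mm, in whose slot (18 mm wide, along x, floor 6 mm above the bench) the spacer stands at first; origin at the centre of its underside.
- plate: orange pressure plate, 124 (x) x 46 (y) x 8 mm, flat on the bench at first, with a black bar handle upright on its middle: 16 (x) x 36 (y) mm, from 8 to 38 mm above the underside; origin at the centre of the underside. Same both ways round. About 0.15 kg. Flush on the controller its underside is 40 mm above the bench.
- plate_grip (a point): point on the handle's axis, 30 mm above the plate's underside; grip here across the plate's x (16 mm).
- valve: bystander: black and brass solenoid valve, 49 x 62 x 64 mm, on the bench; origin at the underside. Leave alone.
- jar: bystander: small dark jar with black lid, 62 mm across, 78 mm tall, on the bench; origin at the underside. Leave alone.
- black_screwdriver: bystander: small screwdriver with black handle, 153 mm long, lying on the bench near its front edge, roughly across; origin at its middle. Leave alone.

How it is judged:
By the outcome, as a careful person would: the job done as asked, in the order asked, and still so for the second after the job is handed in, while the arm keeps its last pose, push and grip.
It also fails if it takes over 64 s, if anything falls off the work surface, if the arm or the gripper's body presses on something with over 40 N, if the wrist force passes 120 N, or if a joint passes its speed limit or range.

## Robot

A 7-joint arm with a two-finger parallel gripper is mounted at the origin on a cart in front of the work surface, level with it; the furniture and walls round the work are solid. World frame = base frame: x ahead of the robot, y to its left, z up, the work surface at z = 0. Lengths are in mm, angles in rad, forces in N, time in s.
With the tool pointing down it reaches from about 400 to 875 mm from the base axis. Payload 4.4 kg.
Tool frame: the origin (TCP) lies at the very end of the fingers, on their centre line; the grasp point (between the pads) lies 19 mm behind it; z points along the fingers, y is the line along which they close (so a half turn about z gives the same grasp; the last joint's range is limited). The gripper opens to 85 mm and grips with 20 to 120 N. Pads are 22 mm wide; open, the fingers measure 114 mm over their backs; the gripper's body (76 mm by 85 mm) begins 54 mm behind the grasp point. The pads swing forward as they close: fully open they stand 13 mm farther back than shut.
Start: joints at [1.251, 0.628, 0.038, 1.517, -0.027, 0.996, -0.02], TCP at [163.232, -629.184, 231.313] pointing down, gripper open.
Joint ranges: [-3.06, 3.06], [-0.37, 2.12], [-1.25, 1.32], [0.18, 2.47], [-1.1, 4.24], [0.23, 1.98], [-2.94, 2.94]. Speed limits (rad/s): [2.57, 2.57, 3.14, 3.14, 3.14, 3.14, 3.14].

## Interface

Orientations are given as [roll, pitch, yaw] about the fixed x, y, z axes, in that order (R = Rz(yaw) Ry(pitch) Rx(roll)).
In Python, from cell import read_state, get_image, camera_info, finish_job gives the robot as it stands.
- The arm moves only by the tool play_rows, never from a script. Its argument "deltas" is one flat list of numbers, 7 for each row, row after row: the shift along the tool's x, y, z in mm, then the turn, a rotation vector about the tool's x, y, z in rad, then the opening, from 0 (shut) to 1 (fully open). In form: [dx, dy, dz, ax, ay, az, grip, dx, dy, dz, ax, ay, az, grip, ...]. A call has 1 to 10 rows; each row is the pose to reach, as a shift and turn from the pose commanded when the call began, along the tool's axes at that moment; what a row does not reach only later rows make up. A row lasts 1/8 s, in which the tool goes at most 62.5 mm and 10.7 degrees, less where a joint would pass 70% of its speed; a pose out of reach is approached as far as the arm can. A call with a gripper value outside its range is refused whole. The fingers move at their own pace and stop on an object; the grip force is fixed at half the most. Time passes only in rows, so rows that repeat a pose let the fingers close. It gives the time, the measured TCP pose, the force, the opening and the grip force at its end, in the units of the state.
- read_state(): the state, without advancing time (a new reading comes with each control period).
- get_image(name): name is "side" or "top" or "wrist"; returns the picture (400x640x3 uint8, red, green, blue); there is no depth.
- camera_info(name): a dict with "fx", "fy", "cx", "cy" (pixels), "distortion" ([k1, k2, p1, p2, k3] as OpenCV has them; the pictures are not rectified), "T" (4x4, takes a point from camera to world coordinates). Camera axes: x right, y down, z forward; pixel columns grow to the right and rows downward; lengths in mm; the calibration is good to about 2 mm. A picture is of the moment at which its call begins: read the wrist's pose just before it. camera_info takes no time and is no camera call; for the wrist camera it gives the pose at the moment of the call.
- finish_job(): hands the job in; it is judged then, once.
The state is a dict: "clock": time; "qpos": joint angles; "qd": joint speeds; "tau": joint torques, N m; "eef_pos": TCP position; "tool_rot": TCP orientation; "force": force on the tool from outside, world axes, zero at the start; "torque": the same for the moment, N m; "width": finger opening in mm; "gripper_force": force on a finger pad.
Only numpy, scipy, OpenCV 4.12 (cv2) and the standard library are available. Lean on these libraries where they do the work, as an engineer would, in place of code of your own. Each camera call takes 0.05 s, during which the arm holds its last target. There are 200 camera calls.

## Working session

There is one attempt and no reset: what is moved stays moved. The work goes in short steps, Python scripts to look and compute and a tool call to move; the robot and the scene stay as the last step left them, time stands still between calls to the robot, and variables do not carry over. Pictures are saved under pics/ and viewed, at most 10 in all, crops included, and the job is handed in when it is done.

Besides the shell and the picture viewer there is one more tool, called as name(argument=value, ...) on one line, values as JSON. play_rows: Moves the arm, as the interface text tells. Its arguments: {"type":"object","properties":{"deltas":{"type":"array"}},"required":["deltas"]}

```bash
mkdir -p pics; python3 - <<'E'
from cell import *
import cv2,numpy as np
s=read_state();print({k:np.round(v,3).tolist() for k,v in s.items()})
for n in("top","side"):
    im=get_image(n);cv2.imwrite(f"pics/{n}0.png",im[:,:,::-1])
for n in("top","side","wrist"):
    c=camera_info(n);print(n,{k:np.round(v,3).tolist() for k,v in c.items()})
E
```

```text
{'clock': 0.0, 'qpos': [1.251, 0.629, 0.038, 1.518, -0.027, 0.996, -0.02], 'qd': [0.002, -0.001, -0.001, 0.002, -0.0, -0.0, -0.001], 'tau': [0.001, -56.34, 1.226, -19.345, 0.011, 0.01, -0.0], 'eef_pos': [163.081, -628.537, 230.364], 'tool_rot': [-3.14, 0.0, 0.254], 'force': [0.288, 0.255, 0.296], 'torque': [-0.001, 0.003, -0.01], 'gripper_force': 0.0, 'width': 85.247}
top {'fx': 455.822, 'fy': 455.822, 'cx': 317.155, 'cy': 203.0, 'distortion': [-0.007, 0.0, 0.0, 0.0, 0.0], 'T': [[0.022, -0.981, 0.19, 287.55], [-1.0, -0.021, 0.008, -114.384], [-0.004, -0.19, -0.982, 1102.346], [0.0, 0.0, 0.0, 1.0]]}
side {'fx': 399.712, 'fy': 399.712, 'cx': 318.159, 'cy': 196.556, 'distortion': [0.017, 0.0, 0.0, 0.0, 0.0], 'T': [[-0.973, -0.11, 0.204, 314.96], [-0.231, 0.536, -0.812, 626.848], [-0.02, -0.837, -0.547, 550.483], [0.0, 0.0, 0.0, 1.0]]}
wrist {'fx': 357.753, 'fy': 357.753, 'cx': 319.558, 'cy': 203.636, 'distortion': [-0.03, 0.0, 0.0, 0.0, 0.0], 'T': [[0.252, -0.93, -0.269, 231.074], [-0.968, -0.243, -0.069, -611.191], [-0.001, 0.277, -0.961, 371.943], [0.0, 0.0, 0.0, 1.0]]}
```

View pics/top0.png

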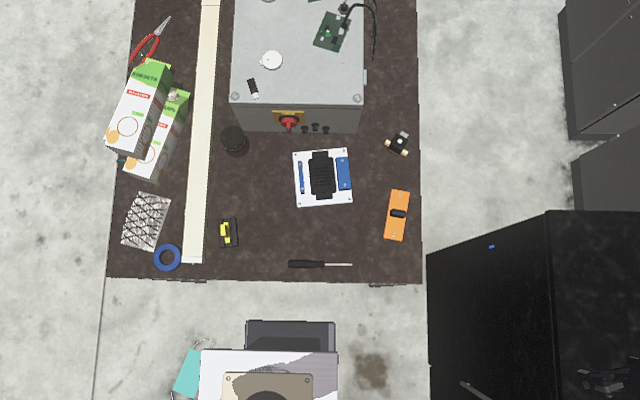

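View pics/side0.png

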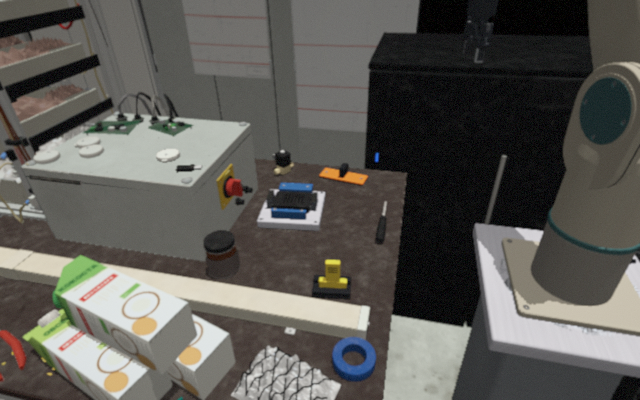

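Top view: jig at (323,178) with the slim cheek on its left (+y) at (301,178) and the thick one at (344,173), spacer in its stand at (227,233), plate at (397,215), valve (398,142), jar (233,138), screwdriver (320,264). Side view agrees with this. The arm starts at the right, over the black cabinet.

```bash
cat > h.py <<'E'
from cell import *
import cv2,numpy as np
from scipy.spatial.transform import Rotation as R
def rays(c,px):
    K=np.array([[c['fx'],0,c['cx']],[0,c['fy'],c['cy']],[0,0,1]])
    u=cv2.undistortPoints(np.float64(px).reshape(-1,1,2),K,np.array(c['distortion']))[:,0]
    T=np.array(c['T']);d=np.c_[u,np.ones(len(u))]@T[:3,:3].T
    return T[:3,3],d
def onz(c,px,z):
    o,d=rays(c,px);return (o+d*((z-o[2])/d[:,2])[:,None])[:,:2]
def hsv(im,lo,hi):
    return cv2.inRange(cv2.cvtColor(im,cv2.COLOR_RGB2HSV),np.array(lo),np.array(hi))
def blobs(m,amin=20):
    cs,_=cv2.findContours(m,cv2.RETR_EXTERNAL,cv2.CHAIN_APPROX_NONE)
    return sorted([k for k in cs if cv2.contourArea(k)>amin],key=cv2.contourArea,reverse=True)
COL=dict(blue=((100,120,60),(120,255,255)),yellow=((24,150,60),(34,255,255)),orange=((8,170,100),(20,255,255)))
def rect(c,k,z):
    "min-area rectangle of a contour on plane z: centre, sides, yaw of the long side"
    p=onz(c,k.reshape(-1,2),z).astype(np.float32)
    (x,y),(a,b),_=r=cv2.minAreaRect(p);q=cv2.boxPoints(r)
    e=max((q[1]-q[0],q[2]-q[1]),key=np.linalg.norm)
    return np.round([x,y,max(a,b),min(a,b),(np.arctan2(e[1],e[0])+np.pi/2)%np.pi-np.pi/2],3)
def tool(target,yaw=None):
    "shift in tool axes to a world target (TCP), and turn about tool z to a yaw"
    s=read_state();Rt=R.from_euler('xyz',s['tool_rot'])
    d=Rt.inv().apply(np.array(target)-s['eef_pos']);print('tcp',np.round(s['eef_pos'],1),np.round(s['tool_rot'],3),'shift',np.round(d,1))
    if yaw is not None:
        w=(Rt.inv()*R.from_euler('xyz',[np.pi,0,yaw])).as_rotvec();print('turn',np.round(w,3))
E
python3 - <<'E'
from h import *
im=get_image('top');c=camera_info('top')
for n,z in(('blue',42),('yellow',50),('orange',8)):
    for k in blobs(hsv(im,*COL[n]),15)[:5]:
        print(n,cv2.contourArea(k),k.reshape(-1,2).mean(0).round(),rect(c,k,z))
w=cv2.inRange(cv2.cvtColor(im,cv2.COLOR_RGB2HSV),np.array((0,0,150)),np.array((180,60,255)))
w[:145]=0;w[212:]=0;w[:,:280]=0;w[:,360:]=0
k=blobs(w)[0];print('jig',rect(c,cv2.convexHull(k),20))
print('floor pts',onz(c,[[226,233],[233,138],[398,142],[230,130],[363,130],[107,277],[420,283],[195,262]],0).round())
E
```

```text
blue 532.0 [167. 257.] [3.58006e+02 2.39873e+02 6.06160e+01 6.04980e+01 7.90000e-02]
blue 350.5 [343. 173.] [ 5.67883e+02 -1.66073e+02  7.88130e+01  2.95490e+01  1.16000e-01]
blue 41.5 [301. 176.] [ 5.59233e+02 -6.45970e+01  5.19350e+01  7.16300e+00  1.17000e-01]
jig [ 5.63422e+02 -1.15254e+02  1.40631e+02  1.36173e+02  1.16000e-01]
floor pts [[ 422.  115.]
 [ 665.  112.]
 [ 662. -306.]
 [ 686.  120.]
 [ 693. -218.]
 [ 310.  394.]
 [ 312. -355.]
 [ 350.  185.]]
```

```bash
sed -i 's/^COL=.*/COL=dict(blue=((100,120,60),(120,255,255)),yellow=((22,150,90),(36,255,255)),orange=((5,150,90),(21,255,255)))/' h.py; python3 - <<'E'
from h import *
im=get_image('top');c=camera_info('top')
H=cv2.cvtColor(im,cv2.COLOR_RGB2HSV);print(H[200,397],H[232,397],H[230,224],H[238,226])
for n,z in(('yellow',50),('orange',8)):
    m=hsv(im,*COL[n]);m[:190]=0
    for k in blobs(m,15)[:4]:
        print(n,cv2.contourArea(k),k.reshape(-1,2).mean(0).round(),rect(c,k,z).tolist())
        if n=='yellow':print(k.reshape(-1,2).min(0),k.reshape(-1,2).max(0),rect(c,k,20).tolist())
cv2.imwrite('pics/sp.png',cv2.resize(im[185:265,200:420],None,fx=3.6,fy=3.6,interpolation=cv2.INTER_CUBIC)[:,:,::-1])
# wrist camera in tool frame
s=read_state();T=np.array(camera_info('wrist')['T']);Rt=R.from_euler('xyz',s['tool_rot'])
print(Rt.inv().apply(T[:3,3]-s['eef_pos']).round(1),(Rt.as_matrix().T@T[:3,:3]).round(2).tolist())
E
```

```text
[ 16 153 236] [ 17 153 235] [ 30 130 243] [ 30 137 236]
orange 764.5 [396. 215.] [475.12, -298.502, 124.203, 46.838, -0.169]
[ 7.020e+01 -1.000e-01 -1.415e+02] [[0.0, -0.96, -0.28], [1.0, 0.0, 0.0], [-0.0, -0.28, 0.96]]
```

View pics/sp.png

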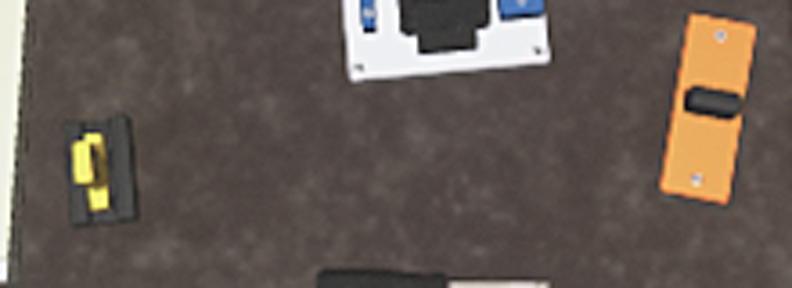

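Plate found at (475,-298.5), yaw -0.169, size 124x47 as it should be; jig at (563,-115), yaw 0.116. The spacer stand is near (422,115). I move over the plate first for a near look, on the way to the spacer.

play_rows(deltas=[40,-25,-25,0,0,0,1,90,-57,-25,0,0,0,1,145,-91,-25,0,0,0.1,1,200,-126,-25,0,0,0.2,1,255,-160,-25,0,0,0.3,1,310,-195,-20,0,0,0.4,1,355,-223,-10,0,0,0.42,1,385,-242,0,0,0,0.423,1,385,-242,0,0,0,0.423,1])

```text
clock: 1.32
eef_pos: [477.4, -294.2, 230.3]
tool_rot: [-3.139, 0.001, -0.162]
force: [-0.0, -0.0, -1.3]
width: 85.1
gripper_force: 0.0
```

```bash
sed -i 's/(22,150,90)/(22,100,90)/;s/(5,150,90)/(5,110,90)/' h.py; python3 - <<'E'
from h import *
c=camera_info('wrist');im=get_image('wrist')
m=hsv(im,*COL['orange'])
for k in blobs(m,300)[:3]: print(cv2.contourArea(k),rect(c,k,8).tolist(),k.reshape(-1,2).min(0),k.reshape(-1,2).max(0))
im=get_image('top');c=camera_info('top');m=hsv(im,*COL['yellow']);m[:200]=0;m[:,:205]=0
for k in blobs(m,8)[:3]:print(cv2.contourArea(k),rect(c,k,50).tolist(),rect(c,k,35).tolist())
print(read_state()['clock'])
tool([563.4,-115.3,200],0.116)
tool([430,115,200],0.116)
E
```

```text
5372.5 [476.366, -298.436, 124.658, 47.526, -0.175] [301 109] [348 228]
101.5 [426.363, 108.514, 31.052, 21.006, 0.058] [428.342, 111.691, 31.494, 21.306, 0.058]
25.0 [399.853, 102.258, 14.129, 11.611, 0.058] [401.454, 105.346, 14.33, 11.776, 0.058]
1.425
tcp [ 474.8 -298.5  231.1] [ 3.141e+00  1.000e-03 -1.690e-01] shift [  56.6 -195.5   31. ]
turn [ 0.     0.001 -0.285]
tcp [ 474.8 -298.5  231.1] [ 3.141e+00  1.000e-03 -1.690e-01] shift [-113.6 -400.1   31. ]
turn [ 0.     0.001 -0.285]
```

play_rows(deltas=[18,-60,10,0,0,-0.1,1,36,-120,20,0,0,-0.2,1,52,-175,31,0,0,-0.28,1,57,-195,31,0,0,-0.285,1,57,-195,31,0,0,-0.285,1])

```text
clock: 2.05
eef_pos: [564.3, -116.1, 200.6]
tool_rot: [3.141, -0.0, 0.116]
force: [-0.5, -1.7, 1.2]
width: 85.6
gripper_force: 0.0
```

```bash
python3 - <<'E'
from h import *
c=camera_info('wrist');im=get_image('wrist')
cv2.imwrite('pics/jig.png',im[:,:,::-1])
for k in blobs(hsv(im,*COL['blue']),100)[:4]: print(cv2.contourArea(k),rect(c,k,42).tolist(),k.reshape(-1,2).min(0),k.reshape(-1,2).max(0))
w=cv2.inRange(cv2.cvtColor(im,cv2.COLOR_RGB2HSV),np.array((0,0,150)),np.array((180,60,255)))
for k in blobs(w,3000)[:3]:print('jig',cv2.contourArea(k),rect(c,cv2.convexHull(k),20).tolist())
k=blobs(w)[0]
tool([430,113,190],0.06)
E
```

```text
2871.5 [570.712, -164.299, 77.592, 29.633, 0.115] [358 139] [394 227]
489.0 [553.168, -65.159, 64.082, 8.51, 0.141] [254 154] [266 226]
169.0 [467.209, -437.512, 33.714, 7.648, 1.092] [619 308] [639 327]
jig 9571.0 [564.349, -114.421, 137.92, 135.58, 0.116]
jig 9510.0 [660.746, -374.559, 173.77, 63.514, 0.002]
jig 4664.5 [478.557, 172.199, 289.192, 36.441, -0.134]
tcp [ 563.6 -118.1  200.7] [3.14  0.    0.113] shift [-106.7 -244.7   10.3]
turn [0.002 0.    0.053]
```

View pics/jig.png

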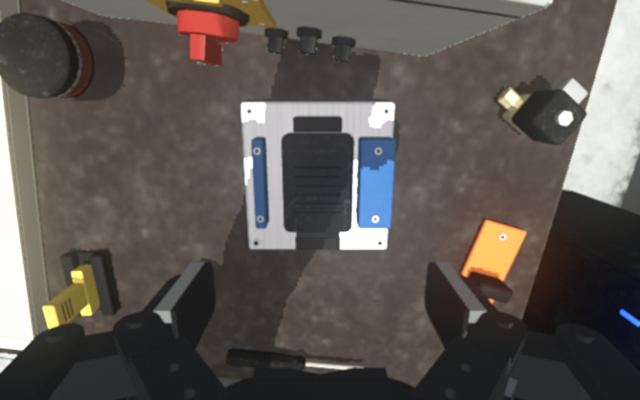

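The jig view shows the jig square in the picture (241-395, 101-249), with the wide gap on the left at about column 274 and the thick cheek on the right. Both measurements put its centre near (564,-114.5), yaw 0.116. Next I look at the spacer.

play_rows(deltas=[-22,-50,3,0,0,0.02,1,-44,-100,6,0,0,0.04,1,-66,-150,10,0,0,0.053,1,-88,-200,10,0,0,0.053,1,-103,-235,10,0,0,0.053,1,-107,-245,10,0,0,0.053,1,-107,-245,10,0,0,0.053,1,-107,-245,10,0,0,0.053,1])

```text
clock: 3.1
eef_pos: [430.7, 113.1, 190.5]
tool_rot: [3.141, -0.001, 0.059]
force: [-0.1, 0.1, -0.1]
width: 85.5
gripper_force: 0.0
```

```bash
python3 - <<'E'
from h import *
s=read_state();c=camera_info('wrist');im=get_image('wrist')
print(s['eef_pos'],s['tool_rot'],s['clock'])
cv2.imwrite('pics/spw.png',cv2.resize(im[90:290,220:420],None,fx=3,fy=3)[:,:,::-1])
H=cv2.cvtColor(im,cv2.COLOR_RGB2HSV)
m=hsv(im,*COL['yellow'])
for k in blobs(m,100)[:3]: print(cv2.contourArea(k),rect(c,k,64).tolist(),rect(c,k,26).tolist(),k.reshape(-1,2).min(0),k.reshape(-1,2).max(0))
tool([430,113,190],0.06)
E
```

```text
[430.73645501 113.10023333 190.49574909] [ 3.14063744e+00 -9.98085320e-04  5.88530973e-02] 3.1
741.0 [430.495, 111.396, 47.618, 11.441, 0.139] [420.551, 110.552, 54.369, 13.063, 0.139] [313 165] [330 224]
tcp [430.6 113.3 190.4] [ 3.141e+00 -1.000e-03  5.900e-02] shift [-0.6  0.3  0.4]
turn [ 0.001 -0.001 -0.001]
```

View pics/spw.png

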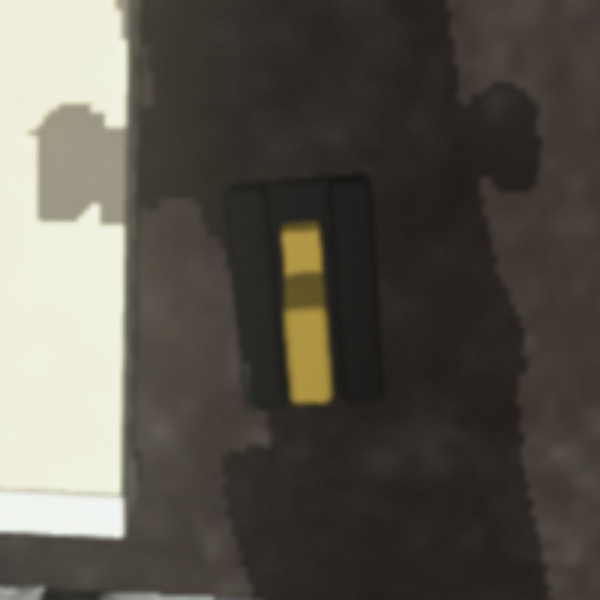

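The spacer view shows the tab top at crop rows 307-403, columns 284-332, the foot's far end at rows 222-272, and the stand's corners at (228,187), (370,177), (382,400) and (250,408).

```bash
python3 - <<'E'
from h import *
c=camera_info('wrist')
f=lambda p,z:onz(c,np.array(p)/3.+[220-.33,90-.33],z)
t=f([(284,308),(325,306),(332,401),(292,403)],70);print('tab',t.round(1).tolist(),t.mean(0))
g=f([(281,226),(320,222)],26);print('foot far',g.round(1).tolist(),f([(301,224),(304,272)],26))
s=f([(228,187),(370,177),(382,400),(250,408)],16);print('stand',s.round(1).tolist(),s.mean(0),rect(c,np.array([(228,187),(370,177),(382,400),(250,408)])/3.+[220,90],16))
for q in(s,t):
  for a,b in((3,0),(2,1)):
    e=q[a]-q[b];print(np.arctan2(-e[1],-e[0]))
E
```

```text
tab [[434.0, 117.2], [435.1, 106.9], [410.0, 103.4], [408.8, 113.7]] [421.97722701 110.28031575]
foot far [[447.0, 119.3], [448.9, 108.2]] [[447.95506689 113.60574484]
 [433.92696851 111.87903656]]
stand [[455.9, 135.6], [461.4, 94.1], [392.6, 85.0], [387.5, 125.8]] [424.34345332 110.1217909 ] [4.23966e+02 1.09954e+02 6.94980e+01 4.18520e+01 1.32000e-01]
0.1414146807940693
0.13210554689895243
0.1377497123694448
0.13817148797317258
```

```bash
python3 - <<'E'
from h import *
tool([422.5,110.3,37],0.137)
E
```

```text
tcp [430.6 113.3 190.4] [ 3.141e+00 -1.000e-03  5.900e-02] shift [ -8.4   2.4 153.4]
turn [ 0.001 -0.001 -0.078]
```

play_rows(deltas=[-4,1.2,30,0,0,-0.04,0.4,-8.4,2.4,70,0.001,-0.001,-0.078,0.4,-8.4,2.4,110,0.001,-0.001,-0.078,0.4,-8.4,2.4,135,0.001,-0.001,-0.078,0.4,-8.4,2.4,148,0.001,-0.001,-0.078,0.4,-8.4,2.4,153.4,0.001,-0.001,-0.078,0.4,-8.4,2.4,153.4,0.001,-0.001,-0.078,0.4])

```text
clock: 4.03
eef_pos: [422.0, 110.9, 36.2]
tool_rot: [-3.14, 0.001, 0.138]
force: [0.3, 1.1, -0.4]
width: 34.4
gripper_force: 0.0
```

play_rows(deltas=[0,0,0,0,0,0,0,0,0,0,0,0,0,0,0,0,0,0,0,0,0,0,0,0,0,0,0,0,0,0,0,0,0,0,0])

```text
clock: 4.65
eef_pos: [421.4, 112.5, 37.0]
tool_rot: [-3.141, 0.001, 0.141]
force: [0.4, 0.7, -0.3]
width: 10.2
gripper_force: 59.5
```

play_rows(deltas=[0,0,-15,0,0,0,0,0,0,-45,0,0,0,0,0,0,-75,0,0,0,0,0,0,-93,0,0,0,0,0,0,-93,0,0,0,0,0,0,-93,0,0,0,0])

```text
clock: 5.4
eef_pos: [421.1, 112.0, 129.4]
tool_rot: [-3.141, 0.002, 0.141]
force: [-0.4, 0.7, -0.5]
width: 10.7
gripper_force: 59.6
```

```bash
python3 - <<'E'
from h import *
s=read_state();print(s['width'],s['gripper_force'],s['force'])
tool([559.8,-76.3,130],0.116)
E
```

```text
10.74407403132406 59.55085515975952 [-0.36497585  0.74366588 -0.50348427]
tcp [421.1 112.  129.4] [-3.141e+00  2.000e-03  1.410e-01] shift [110.9 205.9  -1. ]
turn [-0.001  0.002  0.025]
```

play_rows(deltas=[15,28,-1,0,0,0.005,0,40,74,-1,0,0,0.01,0,65,120,-1,0,0,0.015,0,90,167,-1,0,0,0.02,0,105,195,-1,0,0,0.025,0,111,206,-1,0,0,0.025,0,111,206,-1,0,0,0.025,0,111,206,-1,0,0,0.025,0])

```text
clock: 6.4
eef_pos: [559.2, -74.0, 130.3]
tool_rot: [-3.139, 0.002, 0.119]
force: [0.5, 0.1, -0.4]
width: 10.1
gripper_force: 59.6
```

```bash
python3 - <<'E'
from h import *
s=read_state();print(s['eef_pos'],s['tool_rot'])
c=camera_info('wrist');im=get_image('wrist')
cv2.imwrite('pics/over.png',im[:,:,::-1])
for k in blobs(hsv(im,*COL['blue']),100)[:4]: print(cv2.contourArea(k),rect(c,k,42).tolist(),k.reshape(-1,2).min(0),k.reshape(-1,2).max(0))
for k in blobs(hsv(im,*COL['yellow']),100)[:3]: print('sp',k.reshape(-1,2).min(0),k.reshape(-1,2).max(0),rect(c,k,s['eef_pos'][2]+33).tolist())
E
```

```text
[559.21111    -74.01487592 130.31817295] [-3.13946960e+00  2.29677735e-03  1.18532448e-01]
4434.0 [570.345, -163.36, 77.464, 30.292, 0.117] [428 151] [482 261]
133.5 [579.0, -61.695, 13.475, 7.177, 0.104] [299 168] [310 188]
sp [524 250] [620 367] [569.177, -161.131, 44.576, 17.733, -0.171]
sp [304 201] [335 341] [573.034, -72.522, 51.904, 10.524, 0.121]
```

View pics/over.png

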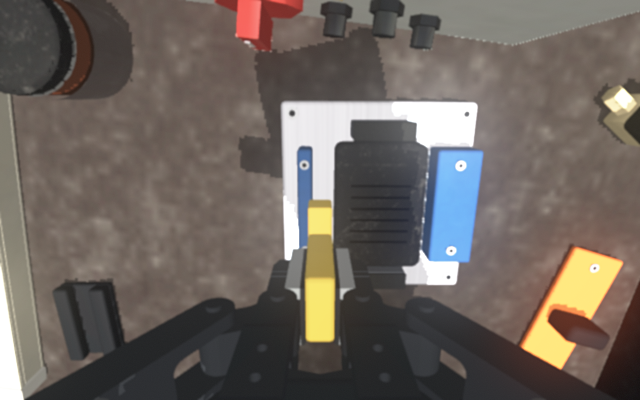

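The spacer hangs over the jig: foot end at columns 308-331, row 201; the gap strip runs between the slim cheek (inner edge near column 313) and the controller (edge near 335). I measure both in the jig's frame.

```bash
cat > gap.py <<'E'
from h import *
s=read_state();c=camera_info('wrist');im=get_image('wrist')
yaw=.116;u=np.array([np.cos(yaw),np.sin(yaw)]);v=np.array([-u[1],u[0]]);J=np.array([564.3,-114.5])
loc=lambda p,z:np.c_[(onz(c,p,z)-J)@u,(onz(c,p,z)-J)@v]
g=im.min(2).astype(float)   # blue and black are dark in the lowest channel
L=[];Rr=[]
for r in range(165,195,3):
    d=np.diff(cv2.GaussianBlur(g,(3,3),0)[r]);a=304+np.argmax(d[304:324]);b=322+np.argmin(d[322:345]);L.append((a+.5,r));Rr.append((b+.5,r))
l=loc(L,20);q=loc(Rr,20);print('cheek foot edge',np.median(l[:,1]),l[:,1].std(),'controller foot edge',np.median(q[:,1]),q[:,1].std())
k=[k for k in blobs(hsv(im,*COL['yellow']),100) if k.reshape(-1,2)[:,0].max()<400][0].reshape(-1,2)
zf=s['eef_pos'][2]+19-30
rows=range(k[:,1].min()+8,k[:,1].min()+28,4)
e=np.array([[k[k[:,1]==r][:,0].min()-.5,r] for r in rows]+[[k[k[:,1]==r][:,0].max()+.5,r] for r in rows])
f=loc(e,zf);n=len(rows);print('foot edges y',f[:n,1].round(1),f[n:,1].round(1),'mid',f[:,1].mean())
print('foot far x',loc([[k[k[:,1]==k[:,1].min()][:,0].mean(),k[:,1].min()-.5]],zf))
w=k[k[:,1]>290];print('tab y',loc([[w[:,0].min()-.5,300],[w[:,0].max()+.5,300]],zf+44))
print('tcp local',(s['eef_pos'][:2]-J)@u,(s['eef_pos'][:2]-J)@v,s['tool_rot'])
m=blobs(hsv(im,*COL['blue']),1000)[0]
R0=rect(c,m,42)[:2]-J;print('wide cheek local',R0@u,R0@v)
E
python3 gap.py
```

```text
cheek foot edge 46.54559611946206 0.014777885612501838 controller foot edge 30.737529550703364 0.09213528648212788
foot edges y [45.6 46.  45.6 45.6 45.6] [35.8 35.3 35.3 35.7 35.7] mid 40.62882784841413
foot far x [[27.86122022 44.45942049]]
tab y [[ 4.32058953 45.69570516]
 [ 4.3694604  35.06412288]]
tcp local -0.2040191998876596 40.70745639850623 [-3.13973965e+00  1.88886779e-03  1.18678824e-01]
wide cheek local 0.4934878478099437 -49.22090336172289
```

play_rows(deltas=[-2,2,15,0,0,0.002,0,-2,2,35,0,0,0.002,0,-2,2,47,0,0,0.002,0,-2,2,47,0,0,0.002,0,-2,2,47,0,0,0.002,0,-2,2,47,0,0,0.002,0])

```text
clock: 7.25
eef_pos: [559.0, -78.2, 84.2]
tool_rot: [-3.141, -0.0, 0.114]
force: [0.0, -0.3, -0.7]
width: 10.5
gripper_force: 59.6
```

```bash
python3 - <<'E'
exec(open('gap.py').read().split("L=[]")[0])
cv2.imwrite('pics/low.png',cv2.resize(im[60:360,170:470],None,fx=2,fy=2)[:,:,::-1]);print(s['eef_pos'],s['tool_rot'])
E
```

```text
[558.96223625 -78.21972824  84.19175558] [-3.14079941e+00 -2.55202458e-04  1.13764878e-01]
```

View pics/low.png

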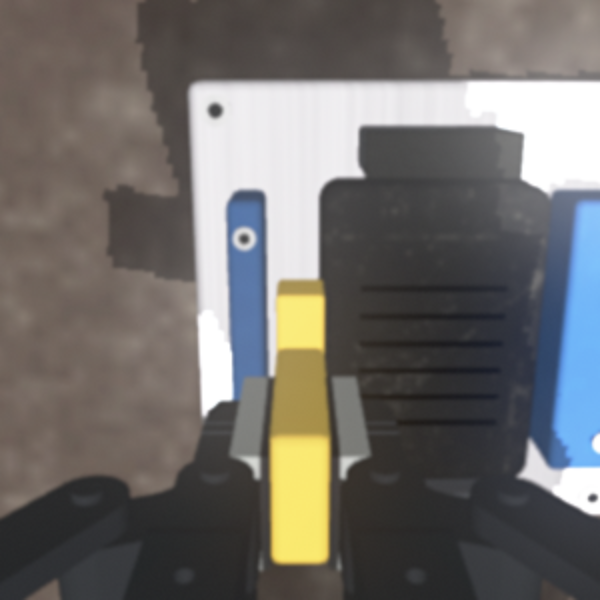

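The low view (2x crop, offset 170,60) shows the foot at columns 277-324, rows 295-345, the cheek edge at 267 and the controller edge at 321.

```bash
python3 - <<'E'
src=open('gap.py').read();exec(src.split("L=[]")[0])
d=np.diff(cv2.GaussianBlur(g,(3,3),0),axis=1)
for nm,z in(('floor',20),('top',41)):
    l=[];q=[]
    for r in range(168,198,3):
        l.append((295+np.argmax(d[r,295:310])+.5,r));q.append((322+np.argmin(d[r,322:342])+.5,r))
    l=loc(l,z)[:,1];q=loc(q,z)[:,1];print(nm,np.median(l),np.median(q),'mid',(np.median(l)+np.median(q))/2)
k=[k for k in blobs(hsv(im,*COL['yellow']),100) if k.reshape(-1,2)[:,0].max()<400][0].reshape(-1,2)
zf=s['eef_pos'][2]+19-30
for r in(208,214,220,226,310,330):
    row=np.where(hsv(im,*COL['yellow'])[r,290:345])[0]+290;z=zf if r<300 else zf+44
    f=loc([[row.min()-.5,r],[row.max()+.5,r]],z);print(r,row.min(),row.max(),f.round(1).tolist(),f[:,1].mean().round(2))
print('foot far edge x',loc([[320,206.5]],zf),'tcp',(s['eef_pos'][:2]-J)@u,(s['eef_pos'][:2]-J)@v)
E
```

```text
floor 46.47431251748639 30.601046884254593 mid 38.53767970087049
top 45.4419449999332 31.189506311658047 mid 38.315725655795625
208 309 332 [[23.0, 41.4], [23.0, 30.7]] 36.02
214 309 332 [[20.2, 41.4], [20.2, 30.7]] 36.02
220 309 331 [[17.4, 41.4], [17.4, 31.1]] 36.25
226 309 331 [[14.5, 41.4], [14.5, 31.1]] 36.25
310 305 334 [[-0.6, 41.7], [-0.6, 31.3]] 36.48
330 305 334 [[-8.7, 41.8], [-8.7, 31.2]] 36.49
foot far edge x [[23.68897003 36.24038996]] tcp -1.1657917310215071 36.61020377094364
```

```bash
python3 - <<'E'
from h import *
for i in range(4):
    s=read_state();print(s['clock'],s['eef_pos'].round(2) if hasattr(s['eef_pos'],'round') else s['eef_pos'],np.round(s['qd'],4).tolist());get_image('wrist')
E
```

```text
7.35 [558.82 -78.29  84.12] [0.0006, 0.0045, 0.0031, 0.0023, -0.0021, -0.0004, 0.0007]
7.4 [558.74 -78.31  84.06] [-0.0006, 0.0031, 0.003, 0.0007, -0.0013, -0.0016, 0.0017]
7.45 [558.68 -78.3   83.97] [-0.0009, 0.0024, -0.0007, 0.0, -0.0025, 0.0004, 0.0003]
7.5 [558.59 -78.29  83.89] [-0.0003, 0.0057, 0.0002, 0.0022, 0.0012, -0.0002, 0.0014]
```

Foot middle is 36.2 and gap middle 38.4, so I shift 2.2 mm toward the cheek, then descend slowly while watching the force.

play_rows(deltas=[1.5,-2.2,0,0,0,0,0,1.5,-2.2,0,0,0,0,0,1.5,-2.2,3,0,0,0,0,1.5,-2.2,6,0,0,0,0,1.5,-2.2,9,0,0,0,0,1.5,-2.2,12,0,0,0,0,1.5,-2.2,12,0,0,0,0])

```text
clock: 8.43
eef_pos: [559.5, -75.9, 71.3]
tool_rot: [-3.14, 0.002, 0.114]
force: [-0.7, -0.6, -0.8]
width: 9.9
gripper_force: 59.6
```

play_rows(deltas=[0,0,3,0,0,0,0,0,0,6,0,0,0,0,0,0,9,0,0,0,0,0,0,9,0,0,0,0])

```text
clock: 8.93
eef_pos: [559.5, -75.8, 62.3]
tool_rot: [-3.14, 0.001, 0.114]
force: [-1.4, -0.7, 0.1]
width: 10.4
gripper_force: 59.6
```

play_rows(deltas=[0,0,3,0,0,0,0,0,0,6,0,0,0,0,0,0,8,0,0,0,0,0,0,10,0,0,0,0,0,0,10,0,0,0,0])

```text
clock: 9.55
eef_pos: [559.6, -75.8, 52.4]
tool_rot: [-3.141, 0.001, 0.114]
force: [0.6, -0.6, 0.2]
width: 10.2
gripper_force: 59.6
```

play_rows(deltas=[0,0,1,0,0,0,0,0,0,2,0,0,0,0,0,0,2,0,0,0,0])

```text
clock: 9.93
eef_pos: [559.8, -75.8, 50.8]
tool_rot: [-3.141, 0.001, 0.114]
force: [0.3, 0.0, 1.2]
width: 10.3
gripper_force: 60.1
```

play_rows(deltas=[0,0,0.7,0,0,0,0,0,0,1.4,0,0,0,0,0,0,1.4,0,0,0,0])

```text
clock: 10.3
eef_pos: [559.9, -75.8, 50.7]
tool_rot: [-3.141, 0.0, 0.114]
force: [-3.3, -0.4, 13.7]
width: 10.0
gripper_force: 62.1
```

Force has come up to 13.7 N at z 50.7, so the spacer is on the floor. Release and rise.

play_rows(deltas=[0,0,-0.5,0,0,0,0.35,0,0,-0.5,0,0,0,0.35,0,0,-0.5,0,0,0,0.35,0,0,-15,0,0,0,0.35,0,0,-50,0,0,0,0.5,0,0,-90,0,0,0,1,0,0,-110,0,0,0,1,0,0,-110,0,0,0,1,0,0,-110,0,0,0,1])

```text
clock: 11.42
eef_pos: [559.2, -76.1, 158.9]
tool_rot: [-3.141, 0.002, 0.114]
force: [-0.4, 0.3, -0.6]
width: 85.5
gripper_force: 0.0
```

```bash
python3 - <<'E'
from h import *
s=read_state();c=camera_info('wrist');im=get_image('wrist');print(s['eef_pos'])
cv2.imwrite('pics/after.png',im[100:400,170:570][:,:,::-1])
yaw=.116;u=np.array([np.cos(yaw),np.sin(yaw)]);v=np.array([-u[1],u[0]]);J=np.array([564.3,-114.5])
for k in blobs(hsv(im,*COL['yellow']),60):
    if k[:,0,0].max()<420: print(k.reshape(-1,2).min(0),k.reshape(-1,2).max(0),rect(c,k,84).tolist(),rect(c,k,40).tolist())
for k in blobs(hsv(im,*COL['blue']),1000)[:1]:
    r=rect(c,k,42);print(r.tolist(),(r[:2]-J)@u,(r[:2]-J)@v)
w=cv2.inRange(cv2.cvtColor(im,cv2.COLOR_RGB2HSV),np.array((0,0,110)),np.array((180,60,255)))
for k in blobs(w,3000)[:3]:print('jig',cv2.contourArea(k),rect(c,cv2.convexHull(k),20).tolist(),k.reshape(-1,2).min(0),k.reshape(-1,2).max(0))
tool([476,-298.4,130],-0.172)
E
```

```text
[559.24041152 -76.1412338  158.8776365 ]
[311 162] [327 232] [570.423, -74.47, 45.407, 10.274, 0.121] [558.453, -75.738, 54.649, 12.365, 0.121]
[570.709, -163.645, 77.549, 29.763, 0.117] 0.6778850179008981 -49.556500864190426
jig 12188.5 [483.745, 166.581, 295.333, 55.47, -0.139] [ 0 58] [ 58 372]
jig 10756.5 [564.12, -113.217, 161.518, 139.658, -1.449] [265 100] [471 269]
jig 8666.5 [696.031, -182.674, 220.663, 33.44, -1.44] [335   0] [639  49]
tcp [559.  -76.1 158.4] [-3.14e+00  3.00e-03  1.14e-01] shift [-107.7  211.5   28.5]
turn [-0.001  0.003  0.286]
```

View pics/after.png

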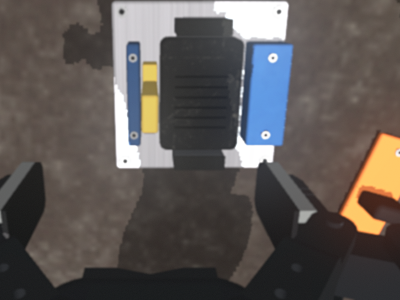

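The after view shows the spacer upright in the left gap (crop 142-159, 62-133), centred and parallel to the cheek. Now the plate.

```bash
python3 - <<'E'
from h import *
print(np.round(read_state()['qpos'],2))
tool([476,-298.4,90],1.399)
E
```

```text
[ 0.4   0.64 -0.49  1.82  0.41  0.78 -1.76]
tcp [559.  -76.1 158.4] [-3.14e+00  3.00e-03  1.14e-01] shift [-107.6  211.6   68.5]
turn [-3.000e-03  1.000e-03 -1.285e+00]
```

play_rows(deltas=[-15,30,0,0,0,-0.18,1,-30,60,0,0,0,-0.36,1,-45,90,0,0,0,-0.54,1,-62,125,0,0,0,-0.72,0.8,-80,160,10,0,0,-0.9,0.6,-98,195,30,0,0,-1.08,0.6,-107.6,211.6,50,0,0,-1.24,0.6,-107.6,211.6,68,-0.003,0.001,-1.285,0.6,-107.6,211.6,68,-0.003,0.001,-1.285,0.6,-107.6,211.6,68,-0.003,0.001,-1.285,0.6])

```text
clock: 12.72
eef_pos: [477.2, -297.7, 91.2]
tool_rot: [3.14, -0.0, 1.399]
force: [0.6, 0.5, 0.3]
width: 51.5
gripper_force: 0.0
```

```bash
python3 - <<'E'
from h import *
get_image('wrist');get_image('wrist')
s=read_state();c=camera_info('wrist');im=get_image('wrist')
print(s['eef_pos'],s['tool_rot'],s['qpos'][6])
cv2.imwrite('pics/pl.png',im[:,:,::-1])
for k in blobs(hsv(im,*COL['orange']),100):print(cv2.contourArea(k),k.reshape(-1,2).min(0),k.reshape(-1,2).max(0),rect(c,cv2.convexHull(k),8).tolist())
E
```

```text
[ 477.57036958 -297.96568118   91.7800806 ] [3.13890328e+00 4.67942970e-04 1.39918708e+00] -0.40617023318674367
11087.0 [221 175] [412 243] [476.002, -296.797, 123.71, 46.906, -0.17]
```

View pics/pl.png

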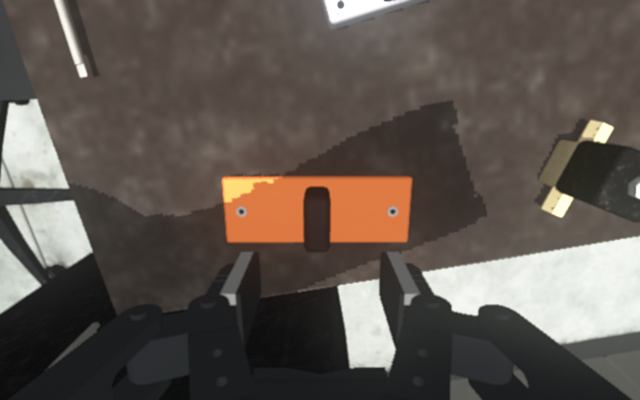

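The plate fills columns 221-412, rows 175-243, with the handle at column 317 between the fingers. That puts it at (476,-297). Descend and grip.

play_rows(deltas=[0.4,-1.6,25,0,0,0,0.6,0.4,-1.6,50,0,0,0,0.6,0.4,-1.6,70,0,0,0,0.6,0.4,-1.6,78,0,0,0,0.6,0.4,-1.6,79.5,0,0,0,0.6,0.4,-1.6,79.5,0,0,0,0.6])

```text
clock: 13.62
eef_pos: [476.0, -297.8, 12.2]
tool_rot: [3.139, 0.0, 1.399]
force: [0.4, -0.8, 0.3]
width: 51.3
gripper_force: 0.0
```

play_rows(deltas=[0,0,0,0,0,0,0,0,0,0,0,0,0,0,0,0,0,0,0,0,0,0,0,0,0,0,0,0,0,0,0,0,0,0,0])

```text
clock: 14.25
eef_pos: [475.9, -297.9, 12.2]
tool_rot: [3.139, 0.001, 1.399]
force: [-1.4, 0.0, 5.9]
width: 15.3
gripper_force: 59.5
```

play_rows(deltas=[0,0,-10,0,0,0,0,0,0,-35,0,0,0,0,0,0,-65,0,0,0,0,0,0,-95,0,0,0,0,0,0,-110,0,0,0,0,0,0,-110,0,0,0,0,0,0,-110,0,0,0,0])

```text
clock: 15.12
eef_pos: [474.4, -297.6, 120.5]
tool_rot: [-3.141, -0.0, 1.399]
force: [-0.2, 1.0, -2.4]
width: 14.8
gripper_force: 58.7
```

```bash
python3 - <<'E'
from h import *
s=read_state();print(s['width'],s['gripper_force'],s['force'])
tool([564.8,-114.4,122],0.116+np.pi/2)
E
```

```text
14.808596087361167 58.65983068943024 [-0.20577529  0.98819372 -2.43399631]
tcp [ 474.4 -297.6  120.5] [-3.141 -0.     1.399] shift [196.   57.7  -1.5]
turn [-0.    -0.    -0.288]
```

play_rows(deltas=[20,6,-1.5,0,0,-0.05,0,60,18,-1.5,0,0,-0.12,0,100,29,-1.5,0,0,-0.19,0,140,41,-1.5,0,0,-0.25,0,175,51,-1.5,0,0,-0.288,0,192,57,-1.5,0,0,-0.288,0,196,57.7,-1.5,0,0,-0.288,0,196,57.7,-1.5,0,0,-0.288,0,196,57.7,-1.5,0,0,-0.288,0,196,57.7,-1.5,0,0,-0.288,0])

```text
clock: 16.38
eef_pos: [565.2, -115.8, 123.0]
tool_rot: [3.141, 0.001, 1.685]
force: [-0.5, -0.4, -1.6]
width: 14.9
gripper_force: 58.6
```

```bash
python3 - <<'E'
from h import *
get_image('wrist');get_image('wrist')
s=read_state();c=camera_info('wrist');im=get_image('wrist')
zp=s['eef_pos'][2]-11+8
print(s['eef_pos'],s['tool_rot'],s['width'])
cv2.imwrite('pics/pj.png',im[:,:,::-1])
for k in blobs(hsv(im,*COL['orange']),300)[:2]:print('plate',cv2.contourArea(k),k.reshape(-1,2).min(0),k.reshape(-1,2).max(0),rect(c,cv2.convexHull(k),zp).tolist())
for k in blobs(hsv(im,*COL['yellow']),60)[:3]:print('y',k.reshape(-1,2).min(0),k.reshape(-1,2).max(0),rect(c,k,84).tolist())
for k in blobs(hsv(im,*COL['blue']),100)[:3]:print('b',k.reshape(-1,2).min(0),k.reshape(-1,2).max(0),rect(c,k,42).tolist())
E
```

```text
[ 565.43357929 -115.23592534  123.14764294] [3.14029988e+00 9.86893742e-04 1.68557416e+00] 14.655219006789295
plate 18461.0 [178 211] [461 307] [564.78, -113.077, 121.845, 46.346, 0.116]
plate 4194.5 [531 108] [639 212] [671.024, -61.274, 45.53, 44.572, 0.359]
y [181 218] [289 283] [521.513, -129.529, 57.91, 38.648, 0.116]
y [279 141] [355 173] [559.143, -73.022, 38.571, 16.289, 0.116]
y [626 135] [639 153] [720.807, -46.868, 8.716, 7.378, -1.568]
```

View pics/pj.png

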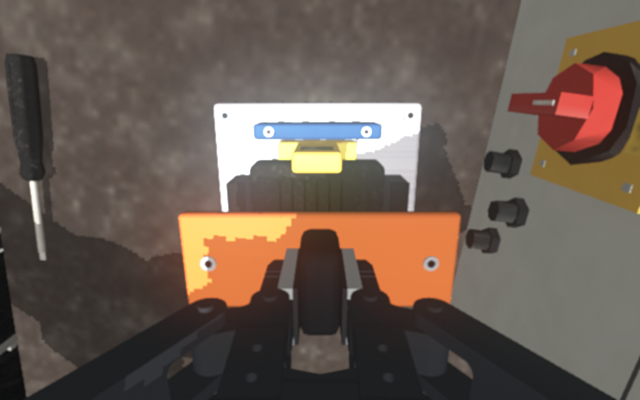

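The view shows the plate level and parallel to the jig: plate columns 179-460, far edge row 212; jig far edge row 104, columns 214-421. I check the two centres against each other.

```bash
cat > pc.py <<'E'
from h import *
s=read_state();c=camera_info('wrist');im=get_image('wrist')
yaw=.116;u=np.array([np.cos(yaw),np.sin(yaw)]);v=np.array([-u[1],u[0]]);J=np.array([564.8,-114.4])
def loc(p,z):
    q=onz(c,p,z)-J;return np.c_[q@u,q@v].round(1)
g=cv2.GaussianBlur(im.min(2).astype(float),(3,3),0)
e=[]
for r in range(112,128,4):
    d=np.diff(g[r]);e.append([(200+np.argmax(d[200:235])+.5),r]);e.append([(405+np.argmin(d[405:435])+.5),r])
print('jig sides x',loc(e[::2],20)[:,0],loc(e[1::2],20)[:,0])
t=[(x,85+np.argmax(np.diff(g[85:118,x]))+.5) for x in(240,300,340,400)];print('jig far edge y (68)',loc(t,20)[:,1])
b=hsv(im,(95,100,50),(125,255,255));b[:110]=0;b[150:]=0;b[:,:240]=0;b[:,400:]=0
k=blobs(b,100)
for k in k[:1]:print('slim cheek',(lambda r:[(r[:2]-J)@u,(r[:2]-J)@v,*r[2:]])(rect(c,k,42)))
zp=s['eef_pos'][2]-11+8-0.5
k=blobs(hsv(im,*COL['orange']),3000)[0].reshape(-1,2)
k=k[(k[:,1]<250)]
for r in(225,240):
    q=k[abs(k[:,1]-r)<1];f=loc([[q[:,0].min()-.5,r],[q[:,0].max()+.5,r]],zp);print('plate sides x',f[:,0],f[:,0].mean())
f=loc([(x,k[k[:,0]==x][:,1].min()-.5) for x in(200,260,380,440)],zp);print('plate far edge y (23)',f[:,1])
print('tcp local',(s['eef_pos'][:2]-J)@u,(s['eef_pos'][:2]-J)@v,s['eef_pos'][2],s['tool_rot'])
E
python3 pc.py
```

```text
jig sides x [-69.9 -70.1 -70.3 -69.8] [67.8 68.  68.2 67.7]
jig far edge y (68) [67.8 68.3 67.7 68.4]
slim cheek [np.float64(-0.9556395530957164), np.float64(51.57924192971974), np.float64(76.346), np.float64(8.484), np.float64(0.116)]
plate sides x [-60.7  61.3] 0.29999999999999716
plate sides x [-60.6  61.2] 0.3000000000000007
plate far edge y (23) [24.3 24.8 24.8 24.8]
tcp local 0.6318530528623113 -0.6838684241137009 123.1621798945554 [3.14018889e+00 8.38637556e-04 1.68584671e+00]
```

play_rows(deltas=[-0.6,-1.2,10,0,0,0,0,-0.6,-1.2,28,0,0,0,0,-0.6,-1.2,44,0,0,0,0,-0.6,-1.2,53,0,0,0,0,-0.6,-1.2,54,0,0,0,0,-0.6,-1.2,54,0,0,0,0,-0.6,-1.2,54,0,0,0,0])

```text
clock: 17.45
eef_pos: [565.1, -115.1, 69.7]
tool_rot: [3.139, 0.001, 1.687]
force: [1.2, -0.2, -1.8]
width: 15.1
gripper_force: 58.6
```

```bash
python3 - <<'E'
from h import *
get_image('wrist')
exec(open('pc.py').read().split("g=cv2")[0])
print(s['eef_pos'],s['tool_rot'],s['force'])
g=cv2.GaussianBlur(im.min(2).astype(float),(3,3),0)
m=hsv(im,*COL['orange']);k=blobs(m,3000)[0].reshape(-1,2);zp=s['eef_pos'][2]-11+8-.5
top=k[:,1].min();print('box',k.min(0),k.max(0))
for r in(top+10,top+25):
    q=k[abs(k[:,1]-r)<1];f=loc([[q[:,0].min()-.5,r],[q[:,0].max()+.5,r]],zp);print('plate x',f[:,0],f[:,0].mean())
f=loc([(x,k[k[:,0]==x][:,1].min()-.5) for x in(200,260,380,440)],zp);print('plate far y',f[:,1])
w=cv2.inRange(cv2.cvtColor(im,cv2.COLOR_RGB2HSV),np.array((0,0,110)),np.array((180,60,255)));w[:,:120]=0;w[:,500:]=0;w[top:]=0
for k in blobs(w,500)[:2]:
    k=k.reshape(-1,2);print(k.min(0),k.max(0))
    for r in(k[:,1].min()+8,k[:,1].min()+16):
        q=k[abs(k[:,1]-r)<1];print('jig x',loc([[q[:,0].min()-.5,r],[q[:,0].max()+.5,r]],20)[:,0])
    print('jig far y',loc([(x,k[k[:,0]==x][:,1].min()-.5) for x in(240,300,340) if (k[:,0]==x).any()],20)[:,1])
E
```

```text
[ 565.04422773 -115.21106719   69.67794899] [3.13914448e+00 1.00179362e-03 1.68669179e+00] [ 0.67646571 -0.46841307 -1.5631402 ]
box [178 212] [460 306]
plate x [-61.1  60.7] -0.1999999999999993
plate x [-61.   60.6] -0.1999999999999993
plate far y [24.2 24.2 24.2 24.2]
[185 103] [449 211]
jig x [-69.6  67.7]
jig x [-70.   68.1]
jig far y [68. 68. 68.]
```

play_rows(deltas=[-0.2,-0.8,0,0,0,0,0,-0.2,-0.8,3,0,0,0,0,-0.2,-0.8,6,0,0,0,0,-0.2,-0.8,9,0,0,0,0,-0.2,-0.8,11,0,0,0,0,-0.2,-0.8,13,0,0,0,0,-0.2,-0.8,15,0,0,0,0,-0.2,-0.8,15,0,0,0,0])

```text
clock: 18.55
eef_pos: [563.8, -115.5, 54.3]
tool_rot: [3.14, 0.001, 1.687]
force: [-2.7, -1.4, 5.2]
width: 14.9
gripper_force: 59.6
```

play_rows(deltas=[0,0,1,0,0,0,0,0,0,2,0,0,0,0,0,0,2.5,0,0,0,0,0,0,2.5,0,0,0,0])

```text
clock: 19.05
eef_pos: [563.8, -115.5, 52.2]
tool_rot: [3.14, 0.001, 1.687]
force: [-3.2, -0.3, 8.3]
width: 15.2
gripper_force: 60.0
```

play_rows(deltas=[0,0,0.4,0,0,0,0,0,0,0.8,0,0,0,0,0,0,0.8,0,0,0,0])

```text
clock: 19.42
eef_pos: [563.8, -115.5, 52.2]
tool_rot: [3.14, 0.002, 1.687]
force: [-4.8, -1.4, 14.7]
width: 15.1
gripper_force: 60.9
```

play_rows(deltas=[0,0,0.3,0,0,0,0,0,0,0.3,0,0,0,0,0,0,0.3,0,0,0,0,0,0,0.3,0,0,0,0,0,0,0.3,0,0,0,0])

```text
clock: 20.05
eef_pos: [563.8, -115.5, 52.2]
tool_rot: [3.14, 0.002, 1.687]
force: [-5.6, -0.7, 17.0]
width: 14.7
gripper_force: 61.2
```

```bash
python3 - <<'E'
from h import *
for i in range(4):
    get_image('wrist');s=read_state();print(s['clock'],np.round(s['force'],1),np.round(s['eef_pos'],1),np.round(s['tool_rot'],3))
exec(open('pc.py').read().split("g=cv2")[0])
k=blobs(hsv(im,*COL['orange']),3000)[0].reshape(-1,2);top=k[:,1].min();zp=48
f=loc([(x,k[k[:,0]==x][:,1].min()-.5) for x in(200,260,380,440)],zp);print('plate far y',f[:,1])
q=k[abs(k[:,1]-top-15)<1];print('plate x',loc([[q[:,0].min()-.5,top+15],[q[:,0].max()+.5,top+15]],zp)[:,0])
for k in blobs(hsv(im,*COL['yellow']),60)[:3]:
    r=rect(c,k,84);print('y',k.reshape(-1,2).min(0),k.reshape(-1,2).max(0),(r[:2]-J)@u,(r[:2]-J)@v,r[2:])
E
```

```text
20.1 [-5.3  0.  15.9] [ 563.8 -115.5   52.2] [3.140e+00 2.000e-03 1.687e+00]
20.15 [-5.1 -1.  16.9] [ 563.8 -115.5   52.2] [3.140e+00 2.000e-03 1.687e+00]
20.2 [-5.1 -0.6 16.1] [ 563.8 -115.5   52.2] [3.140e+00 2.000e-03 1.687e+00]
20.25 [-5.2 -0.8 16.1] [ 563.8 -115.5   52.2] [3.140e+00 2.000e-03 1.687e+00]
plate far y [23.8 23.8 23.9 23.9]
plate x [-62.4  59.4]
y [264 158] [376 213] -1.2863728117754623 43.582781118110454 [35.051 17.766  0.117]
```

```bash
python3 -c "from cell import finish_job;print(finish_job())"
```

```text
the job is handed in; nothing more can be done
None
```

The job is handed in: the spacer is fully down in the wide gap, and the plate sits square and centred to about 1 mm on the controller, held flush with a steady push of about 16–17 N at 20 s on the clock.

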